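# Snap the long fuse into the spring clips of its holder

### The job

The open black fuse holder on the left has no fuse. Take the longer of the two fuses lying on the right and press it straight down between the holder's two spring clips until it snaps in and lies level and fully down on its seat, then let go. Press gently, with no more than about 15 N, and stop as soon as it is home, or the holder cracks. Leave the shorter fuse and everything else where it is.

Things in the scene. Friction and masses are not known exactly. Their poses are not given: they have to be found in the camera images.
- fuse_long_mid (a point): Middle (half-way up, 11 mm above its underside) of the long fuse: brown square ceramic body 76 mm long, 22 wide, 22 high, steel caps on its ends, 96 mm over all. Loose, about 90 g, lies flat on the worktop. x = its long axis, z = up; both ends are alike. Grasp across the 22 mm width at the middle: in the holder, nothing stands beside the body within 24 mm either way of its middle.
- fuse_long: The long fuse; origin on its underside, under its middle. Each end cap is round, 20 mm in diameter, 6 mm long, then chamfered over 4 mm of length to a flat tip of 8 mm diameter.
- fuse_short_mid (a point): Middle (half-way up) of the short fuse: the same shape and 22 mm section, but body 52 mm and 72 mm over the caps; too short for this holder. Leave it where it lies.
- fuse_short: The short fuse; origin on its underside, under its middle.
- holder_seat (a point): Where the middle of the long fuse must come to lie in the holder, 37 to 47 mm above the worktop (varies). x = the holder's long direction (the fuse's axis when home, either way round), z = up. Two posts 30 mm either way along x carry the fuse's underside 11 mm below this point: a hard stop. Cheeks beside each post, 24.4 mm apart, have sloping lead-ins, 30 mm wide at the top, 5 mm above this point.
- holder: The fixed fuse holder: black base 156 x 60 mm (origin 37 mm below the seat point, top of the base 27 mm below it), an upright steel spring clip at each end. The fuse spreads the clips: first touch with its middle about 19 mm above the seat point; pushing takes up to about 12 N, 8 to 16 mm above it (clips, then cheeks), then eases; in the last 4 mm the clips snap over the caps and pull it down.
- nose_a (a point): Rounded inward nose of the clip at the holder's +x end: a spring-steel leaf 16 mm wide, hinged at its foot; the nose is 8 mm above the seat point, a flare leads outward up to 17 mm above it. At rest the gap between the two noses is 87 mm; each can be pushed out by 9 mm.
- nose_b (a point): The same nose of the clip at the holder's -x end.
- immersion_oil: Small brown bottle with a black cap, 31 mm diameter, 72 mm high, loose bystander standing near the front edge by the holder.
- bulb_carton: Small orange and white carton, 40 x 40 x 62 mm, loose bystander standing behind the fuses.
- lens_cleaner: White bottle, 43 mm diameter, 118 mm high, loose bystander standing behind the fuses.
- mini_centrifuge: Bench centrifuge, a fixed beige box with a dark lid, about 265 mm deep, 230 mm wide and 150 mm high (origin under its middle), standing between the fuses and the holder: carry over it.
There are look-alikes about, which are no part of the job. Leave any purple or red look-alike of the fuse_long alone.

How it is judged:
By the outcome, as a careful person would: the job done as asked, in the order asked, and still so for the second after the job is handed in, with the robot touching nothing.
It also fails if it takes over 69 s, if anything falls off the work surface, if the arm or the gripper's body presses on something with over 40 N, if the wrist force passes 120 N, or if a joint passes its speed limit or range.

### The arm

A 6-joint arm with a two-finger parallel gripper is mounted at the origin on a cart in front of the work surface, level with it; the furniture and walls round the work are solid. World frame = base frame: x ahead of the robot, y to its left, z up, the work surface at z = 0. Lengths are in m, angles in rad, forces in N, time in s.
With the tool pointing down it reaches from about 0.225 to 0.875 m from the base axis. Payload 3.4 kg.
Tool frame: the origin (TCP) lies midway between the tips of the shut fingers; the grasp point (between the pads) lies 19 mm behind it (pinch_z is the distance from the TCP to the grasp point, in m); z points along the fingers, y is the line along which they close (so a half turn about z gives the same grasp; the last joint's range is limited). The gripper opens to 85 mm and grips with 20 to 120 N. Pads are 22 mm wide; open, the fingers measure 114 mm over their backs; the gripper's body (76 mm by 85 mm) begins 54 mm behind the grasp point. The pads swing forward as they close: fully open they stand 13 mm farther back than shut.
Start: joints at [0.989, 0.276, 1.505, -0, 1.361, -0.121], TCP at [0.256, 0.515, 0.231] pointing down, gripper open.
Joint ranges: [-2.89, 2.89], [-0.75, 2.08], [0.22, 2.7], [-1.18, 4.32], [0.11, 2.71], [-2.7, 2.7]. Speed limits (rad/s): [2.57, 2.57, 3.14, 3.14, 3.14, 3.14].

### API

Orientations are given as a unit quaternion [w, x, y, z].
In Python, from rig import get_state, get_image, sign_off, pinch_z gives the robot as it stands.
- The arm moves only by the tool send_rows, never from a script. Its argument "steps" is one flat list of numbers, 5 for each row, row after row: the gripper's target within -1 to 1 (fully open at 1, half-way at 0, shut at -1), then the shift along the tool's x, y, z in cm, then the turn about the tool's z in degrees. In form: [gripper, x, y, z, roll, gripper, x, y, z, roll, ...]. A call has 1 to 12 rows; each row shifts and turns the commanded pose from where the row before left it, along the tool's axes as they then stand; what a row does not reach is not made up. A row lasts 1/10 s, in which the tool goes at most 50 mm and 8.59 degrees, less where a joint would pass 70% of its speed; a pose out of reach is approached as far as the arm can. A call is refused whole if a number of a shift passes 5 or a number of a turn 8.59, either way. A call with a gripper value outside its range is refused whole. The fingers move at their own pace and stop on an object; "newtons" is the grip in N (left out, the last holds). Time passes only in rows, so rows that do not move let the fingers close. It gives the time, the measured TCP pose, the force, the opening and the grip force at its end, in the units of the state.
- get_state(): the state, without advancing time (a new reading comes with each control period).
- get_image(name): name is "scene" or "top"; returns a dict with "color" (420x560x3 uint8, red, green, blue), "mtx" (3x3 intrinsics, pixels), "T" (4x4, takes a point from camera to world coordinates). Camera axes: x right, y down, z forward; pixel columns grow to the right and rows downward; lengths in m; the calibration is good to about 2 mm. A picture is of the moment at which its call begins. There is no depth.
- sign_off(): hands the job in; it is judged then, once.
The state is a dict: "clock": time; "qpos": joint angles; "qd": joint speeds; "effort": joint torques, N m; "position": TCP position; "ee_rot": TCP orientation; "contact_force": force on the tool from outside, world axes, zero at the start; "moment": the same for the moment, N m; "width": finger opening in m; "gripper_force": force on a finger pad.
Only numpy, scipy, OpenCV 4.12 (cv2) and the standard library are available. Lean on these libraries where they do the work, as an engineer would, in place of code of your own. Each camera call takes 0.05 s, during which the arm holds its last target. There are 200 camera calls.

## Working session

There is one attempt and no reset: what is moved stays moved. The work goes in short steps, Python scripts to look and compute and a tool call to move; the robot and the scene stay as the last step left them, time stands still between calls to the robot, and variables do not carry over. Pictures are saved under pics/ and viewed, at most 10 in all, crops included, and the job is handed in when it is done.

Besides the shell and the picture viewer there is one more tool, called after "Emit:" by a JSON object that holds its "api" and its "payload", one argument or row to a line. send_rows: Moves the arm, as the interface text tells. Its arguments: {"type":"object","properties":{"steps":{"type":"array"},"newtons":{"type":"number"}},"required":["steps"]}

```bash
mkdir -p pics && cat > h.py <<'E'
import numpy as np, cv2
from rig import *
def snap(n,f):
    d=get_image(n); cv2.imwrite(f,d["color"][:,:,::-1]); np.savez(f+".npz",mtx=d["mtx"],T=d["T"]); return d
def pt(f,u,v,z):
    d=np.load(f+".npz"); r=d["T"][:3,:3]@np.linalg.solve(d["mtx"],[u,v,1]); c=d["T"][:3,3]
    return c+r*(z-c[2])/r[2]
def px(f,p):
    d=np.load(f+".npz"); q=d["mtx"]@(d["T"][:3,:3].T@(np.array(p)-d["T"][:3,3])); return q[:2]/q[2]
E
python3 - <<'E'
from h import *
for n in("scene","top"):
    d=snap(n,f"pics/{n}0.png"); print(n,d["mtx"].round(1).tolist(),d["T"].round(3).tolist())
print(get_state(),pinch_z)
E
```

```text
scene [[448.1, 0.0, 274.9], [0.0, 448.1, 207.9], [0.0, 0.0, 1.0]] [[0.737, -0.393, 0.55, -0.132], [-0.676, -0.4, 0.619, -0.751], [-0.023, -0.828, -0.56, 0.734], [0.0, 0.0, 0.0, 1.0]]
top [[452.0, 0.0, 278.7], [0.0, 452.0, 213.0], [0.0, 0.0, 1.0]] [[-0.006, -0.997, 0.078, 0.425], [-1.0, 0.007, 0.018, -0.046], [-0.019, -0.078, -0.997, 1.561], [0.0, 0.0, 0.0, 1.0]]
{'clock': 0.1, 'qpos': array([ 9.89019577e-01,  2.76513798e-01,  1.50600233e+00,  2.14614965e-05,
        1.36073913e+00, -1.21023676e-01]), 'qd': array([-0.00149601, -0.00255439, -0.00354587,  0.00069997,  0.0010953 ,
       -0.00016696]), 'effort': array([ 2.58665161e-03, -4.17699015e+01, -2.46405101e+01,  2.26844736e-05,
        5.73290090e-03,  1.26006930e-05]), 'position': array([0.25540084, 0.51462626, 0.23053815]), 'ee_rot': array([-2.95996346e-04,  2.28346236e-01,  9.73579635e-01, -7.76890037e-04]), 'contact_force': array([ 0.46906871, -0.29343779, -0.20719982]), 'moment': array([ 0.00177889,  0.00224932, -0.05877391]), 'gripper_force': 0.0, 'width': 0.0857792528872591} 0.0187
```

View pics/top0.png

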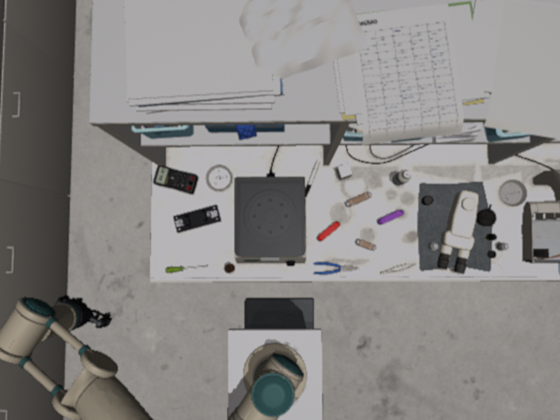

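View pics/scene0.png

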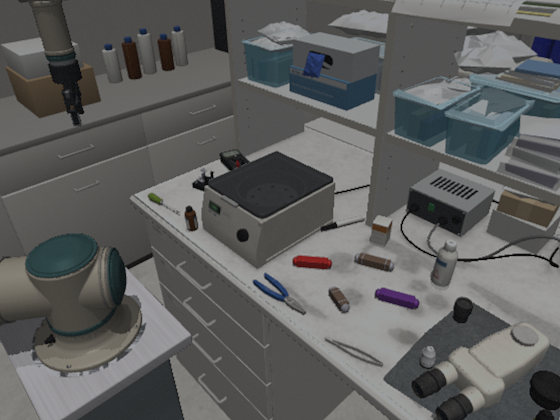

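The brown fuses are at top (357,199), scene (375,262), and at top (366,244), scene (340,299). Red (329,231) and purple (390,217) are look-alikes. The holder is at top (197,218). The fuse at (357,199) looks longer, so I'll confirm it in a crop.

```bash
python3 - <<'E'
from h import *
a=cv2.imread("pics/top0.png")
A=cv2.resize(a[185:255,335:385],None,fx=8,fy=8,interpolation=cv2.INTER_CUBIC)  # 400x560
B=cv2.resize(a[198:240,167:227],None,fx=6.5,fy=6.5,interpolation=cv2.INTER_CUBIC) #390x273
C=np.zeros((560,795,3),np.uint8); C[:,:400]=A; C[:273,402:792]=B
s=cv2.imread("pics/scene0.png"); D=cv2.resize(s[245:320,320:405],None,fx=3.75,fy=3.75,interpolation=cv2.INTER_CUBIC); C[277:277+D.shape[0],402:402+D.shape[1]]=D[:283]
cv2.imwrite("pics/c1.png",C)
f="pics/top0.png"
for n,u,v,z in(("long",357,199,.022),("short",366,244,.022),("holder",197,218,.03),("cent",270,217,.15)): print(n,pt(f,u,v,z).round(3))
E
```

```text
long [ 0.591 -0.286  0.022]
short [ 0.438 -0.314  0.022]
holder [0.53 0.26 0.03]
cent [0.523 0.007 0.15 ]
```

View pics/c1.png

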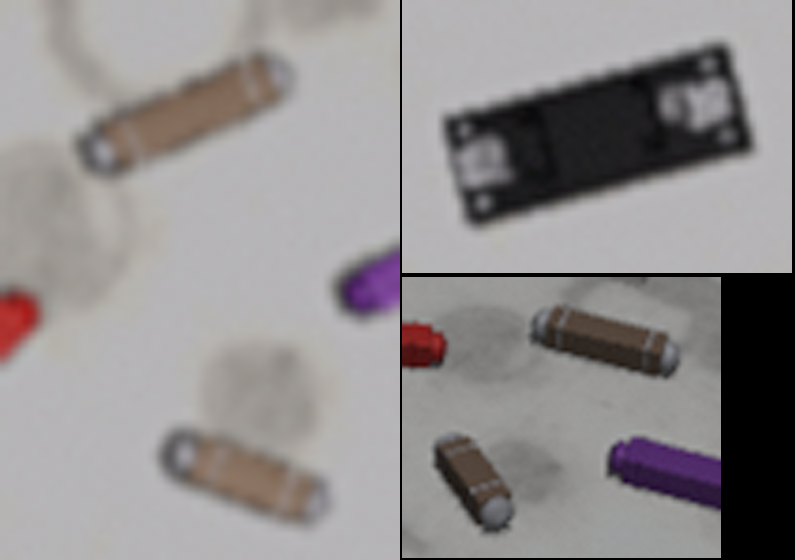

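The crop confirms it: the upper-left fuse (tips near crop (84,153) and (292,74)) measures about 95 mm and is brown, so it is the long one. The lower one is short. The holder base measures about 153 mm. Next come refined fits and the move numbers.

```bash
cat >> h.py <<'E'
def rect(f,box,mask,z,k=8):
    u0,v0,u1,v1=box; a=cv2.resize(cv2.imread(f)[v0:v1,u0:u1],None,fx=k,fy=k,interpolation=cv2.INTER_CUBIC)
    m=mask(a).astype(np.uint8); n,l,s,_=cv2.connectedComponentsWithStats(m); i=1+s[1:,4].argmax()
    h=cv2.convexHull(np.argwhere(l==i)[:,::-1].astype(np.int32))[:,0].astype(float)
    P=np.array([pt(f,u0+(x+.5)/k-.5,v0+(y+.5)/k-.5,z) for x,y in h])[:,:2]
    (c,w,an)=cv2.minAreaRect((P*1000).astype(np.float32)); 
    if w[0]<w[1]: an+=90
    return np.array(c)/1000,sorted(w),(an+90)%180-90
E
python3 - <<'E'
from h import *
f="pics/top0.png"
hsv=lambda a:cv2.cvtColor(a,cv2.COLOR_BGR2HSV)
for t in(60,80,100): print("holder",rect(f,(167,198,227,240),lambda a:a.max(2)<t,.015))
for t in(45,60,75): print("body",rect(f,(340,185,380,213),lambda a:hsv(a)[:,:,1]>t,.016))
s=get_state(); from scipy.spatial.transform import Rotation as R
q=s["ee_rot"]; print(R.from_quat(q[[1,2,3,0]]).as_matrix().round(3))
E
```

```text
holder (array([0.52979486, 0.26376511]), [55.87156295776367, 152.20571899414062], -75.1422176361084)
holder (array([0.52967065, 0.26388254]), [57.885868072509766, 154.21746826171875], -75.173508644104)
holder (array([0.52955682, 0.26395172]), [59.79232406616211, 156.213134765625], -75.2558364868164)
body (array([ 0.59319391, -0.29137537]), [21.323863983154297, 74.73170471191406], -66.57478332519531)
body (array([ 0.59356201, -0.29194638]), [18.9481201171875, 50.79119873046875], -66.68504905700684)
body (array([ 0.59396954, -0.29229147]), [15.874248504638672, 45.84379959106445], -66.64600372314453)
[[-0.896  0.445 -0.001]
 [ 0.445  0.896 -0.001]
 [ 0.    -0.002 -1.   ]]
```

Emit:
{"api": "send_rows", "payload": {
  "steps": [0.1,0,0,0,8,0.1,0,0,0,8,0.1,0,0,0,8,0.1,0,0,0,8,0.1,0,0,0,8,0.1,-4,-0.06,0,0,0.1,-4.5,-0.06,0,0,0.1,-4.5,-0.06,0,0,0.1,-4.5,-0.06,0,0,0.1,-4.5,-0.06,0,0,0.1,-4.5,-0.06,0,0,0.1,-4.5,-0.06,0,0],
  "newtons": 40
}}

```text
clock: 1.3
position: [0.376, 0.2275, 0.2311]
ee_rot: [-0.0, 0.547, 0.837, -0.0]
contact_force: [0.1, -0.2, -0.4]
width: 0.0465
gripper_force: 0.0
```

Emit:
{"api": "send_rows", "payload": {
  "steps": [0.1,-4.5,-0.06,0,0,0.1,-4.5,-0.06,0,0,0.1,-4.5,-0.06,0,0,0.1,-4.5,-0.06,0,0,0.1,-4.5,-0.06,0,0,0.1,-4.5,-0.06,0,0,0.1,-4.5,-0.06,0,0,0.1,-4.5,-0.06,0,0,0.1,-4.5,-0.06,0,0,0.1,-4.5,-0.06,0,0,0.1,-4,-0.06,0,0,0.1,0,0,0,0]
}}

```text
clock: 2.5
position: [0.5676, -0.2276, 0.2299]
ee_rot: [0.001, 0.549, 0.836, -0.001]
contact_force: [-0.2, 0.7, -0.5]
width: 0.0471
gripper_force: 0.0
```

Emit:
{"api": "send_rows", "payload": {
  "steps": [0.1,-3.4,-0.1,0,0,0.1,-3.4,-0.1,0,0,0.1,0,0,4,0,0.1,0,0,4,0,0.1,0,0,4,0,0.1,0,0,0,0,0.1,0,0,0,0]
}}

```text
clock: 3.2
position: [0.5912, -0.2848, 0.1112]
ee_rot: [-0.001, 0.547, 0.837, 0.0]
contact_force: [0.2, -0.9, 0.1]
width: 0.0471
gripper_force: 0.0
```

```bash
python3 - <<'E'
from h import *
snap("top","pics/t1.png"); snap("scene","pics/s1.png")
a=cv2.imread("pics/t1.png")[160:250,320:400]; b=cv2.imread("pics/s1.png")[190:310,320:430]
C=np.zeros((450,800,3),np.uint8); C[:,:400]=cv2.resize(a,(400,450),interpolation=2); C[:430,403:797]=cv2.resize(b,(394,430),interpolation=2)
cv2.imwrite("pics/c2.png",C); s=get_state();print(s["position"],s["width"],px("pics/t1.png",s["position"]),px("pics/s1.png",s["position"]))
E
```

```text
[ 0.59298378 -0.28602461  0.11387219] 0.046814303533297644 [361.38747408 195.38031353] [376.72027511 226.55415175]
```

View pics/c2.png

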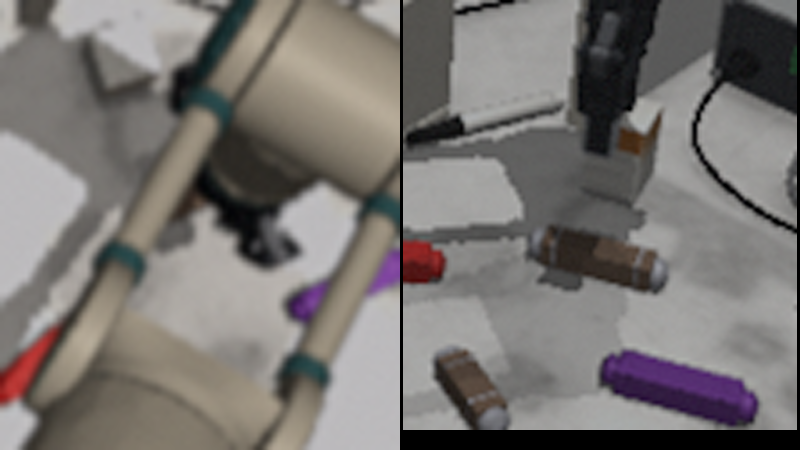

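The gripper hangs over the fuse (scene crop: fuse centre (598,258), fingers above it), with the carton clear of it. I'll cross-check the fuse position from the scene camera.

```bash
python3 - <<'E'
from h import *
f="pics/s1.png"
print([pt(f,320+(x-403)/3.58,190+y/3.58,.011).round(4).tolist() for x,y in((533,243),(663,277),(598,259))])
hsv=lambda a:cv2.cvtColor(a,cv2.COLOR_BGR2HSV)
print(rect("pics/scene0.png",(350,248,398,276),lambda a:hsv(a)[:,:,1]>60,.014))
print(get_state()["position"])
E
```

```text
[[0.5729, -0.2528, 0.011], [0.6076, -0.3347, 0.011], [0.5913, -0.2937, 0.011]]
(array([ 0.58962921, -0.29205371]), [40.327423095703125, 54.17271423339844], -66.80131912231445)
[ 0.59298378 -0.28602461  0.11387219]
```

Emit:
{"api": "send_rows", "payload": {
  "steps": [0.1,-0.5,-0.2,0,0,0.1,0,0,3.5,0,0.1,0,0,3.5,0,0.1,0,0,3,0,0.1,0,0,0,0,0.1,0,0,0,0,0.1,0,0,0,0]
}}

```text
clock: 4.0
position: [0.5935, -0.2921, 0.014]
ee_rot: [0.003, 0.548, 0.837, 0.0]
contact_force: [0.4, -0.7, -0.4]
width: 0.0468
gripper_force: 0.0
```

Emit:
{"api": "send_rows", "payload": {
  "steps": [0.1,0,0,1,0,0.1,0,0,0,0,-0.4,0,0,0,0,-1,0,0,0,0,-1,0,0,0,0,-1,0,0,0,0,-1,0,0,0,0,-1,0,0,0,0],
  "newtons": 40
}}

```text
clock: 4.8
position: [0.592, -0.291, 0.0017]
ee_rot: [0.0, 0.548, 0.837, 0.0]
contact_force: [-0.3, -0.2, 3.5]
width: 0.0209
gripper_force: 40.0
```

Emit:
{"api": "send_rows", "payload": {
  "steps": [-1,0,0,0,0,-1,0,0,-2,0,-1,0,0,-4,0,-1,0,0,-4,0,-1,0,0,-4,0,-1,0,0,-4,0,-1,0,0,-4,0,-1,0,0,-2.5,0,-1,0,0,0,0,-1,0,0,0,0],
  "newtons": 60
}}

```text
clock: 5.8
position: [0.5911, -0.2905, 0.2452]
ee_rot: [-0.001, 0.548, 0.837, 0.0]
contact_force: [-0.1, -0.6, -0.5]
width: 0.021
gripper_force: 58.8
```

```bash
python3 - <<'E'
from h import *
snap("scene","pics/s2.png")
b=cv2.imread("pics/s2.png")[60:310,300:440]
cv2.imwrite("pics/c3.png",cv2.resize(b,None,fx=2.4,fy=2.4,interpolation=2)); s=get_state();print(s["position"],s["width"],s["contact_force"],s["moment"])
E
```

```text
[ 0.59062267 -0.29028089  0.24405205] 0.02089040455979797 [ 0.2295246   0.63939417 -0.96825307] [ 0.04040146 -0.00458009  0.01762178]
```

View pics/c3.png

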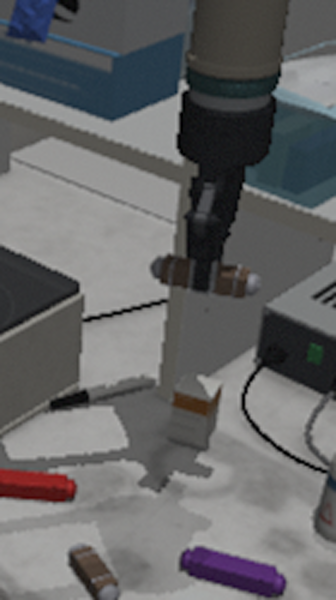

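Emit:
{"api": "send_rows", "payload": {
  "steps": [-1,0,0,0,4.4,-1,0,0,0,4.4,-1,3,0.4,0,0,-1,4,0.6,0,0,-1,4,0.6,0,0,-1,4,0.6,0,0,-1,4,0.6,0,0,-1,4,0.6,0,0,-1,4,0.6,0,0,-1,4,0.6,0,0,-1,4,0.6,0,0,-1,4,0.6,0,0]
}}

```text
clock: 7.05
position: [0.5463, 0.1025, 0.2436]
ee_rot: [-0.002, 0.61, 0.792, -0.002]
contact_force: [1.2, 0.2, -0.5]
width: 0.0207
gripper_force: 58.8
```

Emit:
{"api": "send_rows", "payload": {
  "steps": [-1,4,0.6,0,0,-1,4,0.6,0,0,-1,4,0.6,0,0,-1,2,0.3,0,0,-1,0,0,0,0,-1,0,0,0,0]
}}

```text
clock: 7.65
position: [0.5316, 0.2413, 0.2441]
ee_rot: [-0.001, 0.61, 0.793, -0.002]
contact_force: [0.7, -0.4, -0.6]
width: 0.0206
gripper_force: 58.8
```

Emit:
{"api": "send_rows", "payload": {
  "steps": [-1,2.2,0.4,0,0,-1,0,0,3,0,-1,0,0,4,0,-1,0,0,4,0,-1,0,0,3.5,0,-1,0,0,1,0,-1,0,0,0,0,-1,0,0,0,0,-1,0,0,0,0]
}}

```text
clock: 8.55
position: [0.5326, 0.2643, 0.0934]
ee_rot: [0.001, 0.61, 0.792, 0.002]
contact_force: [-0.7, 1.1, -1.2]
width: 0.0209
gripper_force: 58.9
```

```bash
python3 - <<'E'
from h import *
snap("top","pics/t4.png"); snap("scene","pics/s4.png")
a=cv2.imread("pics/t4.png")[190:250,160:240]; b=cv2.imread("pics/s4.png")[120:220,150:250]
C=np.zeros((390,800,3),np.uint8); C[:300,:400]=cv2.resize(a,(400,300),interpolation=2); C[:390,405:795]=cv2.resize(b,(390,390),interpolation=2)
cv2.imwrite("pics/c4.png",C); s=get_state();p=s["position"];print(p,s["contact_force"],s["moment"],px("pics/t4.png",p+[0,0,.01]),px("pics/s4.png",p+[0,0,.01]))
E
```

```text
[0.53208212 0.26436951 0.09315245] [-0.63667877 -0.589582   -0.82584347] [-0.0382127   0.00561919 -0.01224677] [191.17558088 215.71326672] [214.55352033 159.92658947]
```

View pics/c4.png

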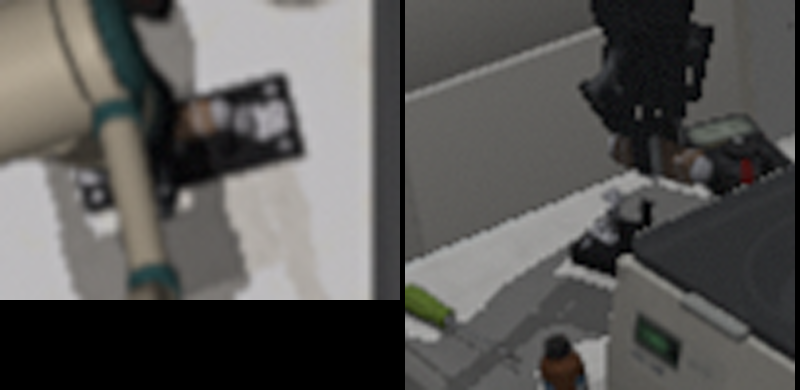

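The fuse hangs over the holder. In the top crop, its right cap is at about (215,115) and the holder's right clip at about (265,120). I'll enlarge that region to check the alignment.

```bash
python3 - <<'E'
from h import *
a=cv2.imread("pics/t4.png")[200:230,190:225]
a=cv2.convertScaleAbs(cv2.resize(a,None,fx=20,fy=20,interpolation=2),alpha=1.3,beta=15); cv2.imwrite("pics/c5.png",a)
# predictions in crop pixels: fuse axis line + holder axis line
f="pics/t4.png"; p=np.array([.532,.2643]); d=np.array([np.cos(np.radians(-75.2)),np.sin(np.radians(-75.2))]); n=np.array([-d[1],d[0]])
c=lambda q,z:((px(f,[*q,z])-[190,200]+.5)*20-.5).round().astype(int).tolist()
for s in(.02,.038,.048): print("fuse",s,[c(p+d*s+n*k,.103 if k==0 else .114) for k in(-.011,0,.011)])
h=np.array([.5296,.2639])
for s in(.03,.078): print("base",s,[c(h+d*s+n*k,.015) for k in(-.03,0,.03)])
E
```

```text
fuse 0.02 [[156, 353], [153, 292], [122, 221]]
fuse 0.038 [[264, 323], [260, 263], [230, 192]]
fuse 0.048 [[324, 307], [319, 247], [290, 176]]
base 0.03 [[356, 497], [312, 329], [269, 162]]
base 0.078 [[625, 424], [582, 256], [538, 89]]
```

View pics/c5.png

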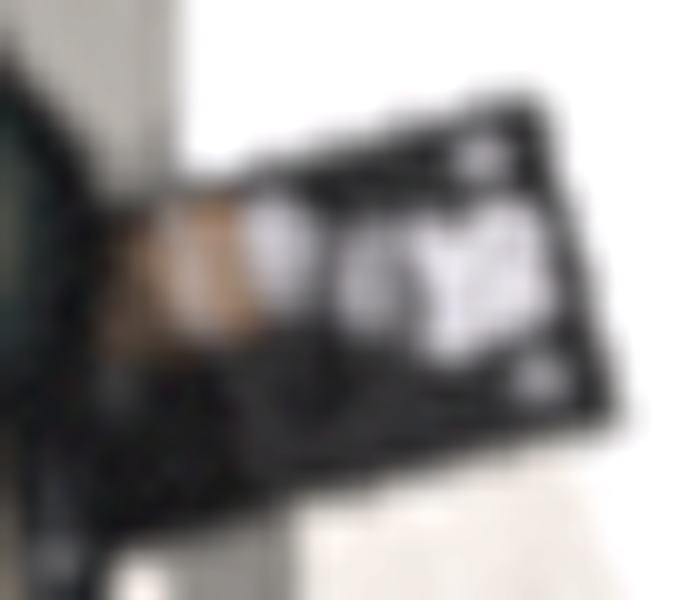

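The fuse lands where the reading predicts: body end edge at (235,190)–(270,325), base corner at (622,425). Only a −2.4 mm lateral shift is needed. Next I'll shift and go down to just above first touch.

Emit:
{"api": "send_rows", "payload": {
  "steps": [-1,0,-0.24,0,0,-1,0,0,1.5,0,-1,0,0,1.5,0,-1,0,0,0,0,-1,0,0,0,0,-1,0,0,0,0]
}}

```text
clock: 9.25
position: [0.5292, 0.2637, 0.0623]
ee_rot: [0.0, 0.61, 0.792, 0.001]
contact_force: [0.1, -0.6, -1.0]
width: 0.0205
gripper_force: 58.9
```

```bash
python3 - <<'E'
from h import *
s=get_state();print(s["position"],s["contact_force"],s["moment"],s["ee_rot"])
E
```

```text
[0.52918141 0.26372944 0.06230284] [ 0.1103967  -0.63697651 -1.04647985] [ 0.02501609  0.0117592  -0.02175532] [4.70708440e-04 6.10100691e-01 7.92323355e-01 7.91384028e-04]
```

Emit:
{"api": "send_rows", "payload": {
  "steps": [-1,0,0,0.4,0,-1,0,0,0,0,-1,0,0,0,0]
}}

```text
clock: 9.55
position: [0.5286, 0.2634, 0.0574]
ee_rot: [0.0, 0.61, 0.792, 0.0]
contact_force: [-0.1, -0.1, -1.9]
width: 0.0208
gripper_force: 58.9
```

Emit:
{"api": "send_rows", "payload": {
  "steps": [-1,0,0,0.2,0,-1,0,0,0,0,-1,0,0,0,0]
}}

```text
clock: 9.85
position: [0.5285, 0.2634, 0.0552]
ee_rot: [-0.0, 0.61, 0.792, -0.0]
contact_force: [0.2, -0.5, -1.8]
width: 0.0206
gripper_force: 58.9
```

Emit:
{"api": "send_rows", "payload": {
  "steps": [-1,0,0,0.2,0,-1,0,0,0,0,-1,0,0,0,0]
}}

```text
clock: 10.15
position: [0.5288, 0.2635, 0.0535]
ee_rot: [0.0, 0.61, 0.792, 0.0]
contact_force: [0.4, 0.1, 0.0]
width: 0.0206
gripper_force: 59.2
```

Emit:
{"api": "send_rows", "payload": {
  "steps": [-1,0,0.07,0.1,0,-1,0,0,0,0,-1,0,0,0,0]
}}

```text
clock: 10.45
position: [0.5291, 0.2638, 0.0529]
ee_rot: [-0.0, 0.61, 0.792, 0.0]
contact_force: [-1.5, 1.9, 4.2]
width: 0.0211
gripper_force: 59.8
```

Emit:
{"api": "send_rows", "payload": {
  "steps": [-1,0,0,0.1,0,-1,0,0,0,0,-1,0,0,0,0]
}}

```text
clock: 10.75
position: [0.5294, 0.2641, 0.0524]
ee_rot: [0.0, 0.61, 0.792, 0.001]
contact_force: [-2.1, 1.7, 7.5]
width: 0.0207
gripper_force: 60.2
```

Emit:
{"api": "send_rows", "payload": {
  "steps": [-1,0,0,0.1,0,-1,0,0,0,0,-1,0,0,0,0]
}}

```text
clock: 11.05
position: [0.5302, 0.2645, 0.0507]
ee_rot: [0.0, 0.61, 0.792, 0.001]
contact_force: [1.2, 3.4, 2.5]
width: 0.021
gripper_force: 59.4
```

Emit:
{"api": "send_rows", "payload": {
  "steps": [-1,0.07,0,0.05,0,-1,0,0,0,0,-1,0,0,0,0]
}}

```text
clock: 11.35
position: [0.5299, 0.2646, 0.0501]
ee_rot: [0.0, 0.61, 0.792, 0.001]
contact_force: [1.4, 2.7, 4.6]
width: 0.0209
gripper_force: 59.6
```

Emit:
{"api": "send_rows", "payload": {
  "steps": [-1,0,0,0.1,0,-1,0,0,0,0,-1,0,0,0,0]
}}

```text
clock: 11.65
position: [0.5297, 0.2645, 0.0494]
ee_rot: [0.0, 0.61, 0.792, 0.001]
contact_force: [0.7, 2.5, 6.2]
width: 0.0207
gripper_force: 60.0
```

Emit:
{"api": "send_rows", "payload": {
  "steps": [-1,0,0,0.1,0,-1,0,0,0,0,-1,0,0,0,0]
}}

```text
clock: 11.95
position: [0.5297, 0.2645, 0.0487]
ee_rot: [0.0, 0.61, 0.792, 0.001]
contact_force: [0.7, 1.9, 7.0]
width: 0.0206
gripper_force: 60.2
```

Emit:
{"api": "send_rows", "payload": {
  "steps": [-1,0,0,0.1,0,-1,0,0,0,0,-1,0,0,0,0]
}}

```text
clock: 12.25
position: [0.5298, 0.2645, 0.0479]
ee_rot: [0.001, 0.61, 0.792, 0.001]
contact_force: [0.1, 2.6, 9.0]
width: 0.0207
gripper_force: 60.4
```

Emit:
{"api": "send_rows", "payload": {
  "steps": [-1,0,0,0.1,0,-1,0,0,0,0,-1,0,0,0,0]
}}

```text
clock: 12.55
position: [0.5278, 0.2639, 0.0456]
ee_rot: [-0.001, 0.61, 0.792, -0.001]
contact_force: [-1.3, 2.6, 3.3]
width: 0.021
gripper_force: 59.6
```

Emit:
{"api": "send_rows", "payload": {
  "steps": [-1,0,0,0.1,0,-1,0,0,0,0,-1,0,0,0,0]
}}

```text
clock: 12.85
position: [0.5285, 0.2642, 0.0444]
ee_rot: [-0.0, 0.61, 0.792, -0.0]
contact_force: [-0.5, 1.8, 2.4]
width: 0.0208
gripper_force: 59.4
```

Emit:
{"api": "send_rows", "payload": {
  "steps": [-1,0,0,0.1,0,-1,0,0,0,0,-1,0,0,0,0]
}}

```text
clock: 13.15
position: [0.5288, 0.2642, 0.0434]
ee_rot: [-0.0, 0.61, 0.792, -0.0]
contact_force: [-0.2, 1.7, 0.8]
width: 0.0207
gripper_force: 59.3
```

Emit:
{"api": "send_rows", "payload": {
  "steps": [-1,0,0,0.1,0,-1,0,0,0,0,-1,0,0,0,0]
}}

```text
clock: 13.45
position: [0.5289, 0.2643, 0.0426]
ee_rot: [-0.0, 0.61, 0.792, -0.0]
contact_force: [-0.3, 2.6, 0.9]
width: 0.0209
gripper_force: 59.2
```

Emit:
{"api": "send_rows", "payload": {
  "steps": [-1,0,0,0.1,0,-1,0,0,0,0,-1,0,0,0,0]
}}

```text
clock: 13.75
position: [0.529, 0.2643, 0.0417]
ee_rot: [-0.0, 0.61, 0.792, 0.0]
contact_force: [-0.7, 2.5, 0.3]
width: 0.0206
gripper_force: 59.3
```

Emit:
{"api": "send_rows", "payload": {
  "steps": [-1,0,0,0.1,0,-1,0,0,0,0,-1,0,0,0,0]
}}

```text
clock: 14.05
position: [0.5292, 0.2643, 0.0407]
ee_rot: [0.0, 0.61, 0.792, 0.0]
contact_force: [-0.2, 2.5, 0.7]
width: 0.0206
gripper_force: 59.3
```

Emit:
{"api": "send_rows", "payload": {
  "steps": [-1,0,0,0.1,0,-1,0,0,0,0,-1,0,0,0,0]
}}

```text
clock: 14.35
position: [0.5292, 0.2643, 0.0396]
ee_rot: [0.0, 0.61, 0.792, 0.0]
contact_force: [0.2, 2.6, 0.3]
width: 0.0204
gripper_force: 59.2
```

Emit:
{"api": "send_rows", "payload": {
  "steps": [-1,0,0,0.1,0,-1,0,0,0,0,-1,0,0,0,0]
}}

```text
clock: 14.65
position: [0.5288, 0.2641, 0.0381]
ee_rot: [-0.0, 0.61, 0.792, -0.0]
contact_force: [0.8, 2.6, -4.3]
width: 0.021
gripper_force: 58.8
```

Emit:
{"api": "send_rows", "payload": {
  "steps": [-1,0,0,0.1,0,-1,0,0,0,0,-1,0,0,0,0]
}}

```text
clock: 14.95
position: [0.5288, 0.2641, 0.0373]
ee_rot: [-0.0, 0.61, 0.792, -0.0]
contact_force: [0.0, 2.8, -5.9]
width: 0.0205
gripper_force: 58.8
```

Emit:
{"api": "send_rows", "payload": {
  "steps": [-1,0,0,0.1,0,-1,0,0,0,0,-1,0,0,0,0]
}}

```text
clock: 15.25
position: [0.5288, 0.2641, 0.0365]
ee_rot: [-0.0, 0.61, 0.792, -0.0]
contact_force: [0.3, 1.5, -6.7]
width: 0.0207
gripper_force: 58.8
```

Emit:
{"api": "send_rows", "payload": {
  "steps": [-1,0,0,0.1,0,-1,0,0,0,0,-1,0,0,0,0]
}}

```text
clock: 15.55
position: [0.5288, 0.2641, 0.0356]
ee_rot: [-0.0, 0.61, 0.792, -0.0]
contact_force: [0.2, 1.9, -5.2]
width: 0.0206
gripper_force: 58.9
```

Emit:
{"api": "send_rows", "payload": {
  "steps": [-1,0,0,0.05,0,-1,0,0,0,0,-1,0,0,0,0]
}}

```text
clock: 15.85
position: [0.5289, 0.2642, 0.0353]
ee_rot: [-0.0, 0.61, 0.792, -0.0]
contact_force: [-0.6, 2.3, -4.1]
width: 0.0204
gripper_force: 59.0
```

Emit:
{"api": "send_rows", "payload": {
  "steps": [-1,0,0,0.05,0,-1,0,0,0,0,-1,0,0,0,0]
}}

```text
clock: 16.15
position: [0.5291, 0.2642, 0.0348]
ee_rot: [0.0, 0.61, 0.792, 0.0]
contact_force: [0.1, 1.6, -3.0]
width: 0.0209
gripper_force: 59.0
```

Emit:
{"api": "send_rows", "payload": {
  "steps": [-1,0,0,0.05,0,-1,0,0,0,0,-1,0,0,0,0]
}}

```text
clock: 16.45
position: [0.5292, 0.2643, 0.0344]
ee_rot: [0.0, 0.61, 0.792, 0.0]
contact_force: [-0.1, 1.5, -3.1]
width: 0.0206
gripper_force: 59.1
```

Emit:
{"api": "send_rows", "payload": {
  "steps": [-1,0,0,0.05,0,-1,0,0,0,0,-1,0,0,0,0]
}}

```text
clock: 16.75
position: [0.5292, 0.2643, 0.0343]
ee_rot: [0.0, 0.61, 0.792, 0.0]
contact_force: [-1.7, 1.6, 2.2]
width: 0.0206
gripper_force: 59.8
```

Emit:
{"api": "send_rows", "payload": {
  "steps": [-1,0,0,0.03,0,-1,0,0,0,0]
}}

```text
clock: 16.95
position: [0.5292, 0.2643, 0.0343]
ee_rot: [0.0, 0.61, 0.792, 0.0]
contact_force: [-1.5, 0.8, 5.1]
width: 0.0207
gripper_force: 60.2
```

It's seated: z holds at 34.3 mm while the force rises. Releasing.

Emit:
{"api": "send_rows", "payload": {
  "steps": [-0.2,0,0,0,0,0.1,0,0,0,0,0.1,0,0,0,0,0.1,0,0,0,0,0.1,0,0,0,0]
}}

```text
clock: 17.45
position: [0.5291, 0.2642, 0.0334]
ee_rot: [0.0, 0.61, 0.792, 0.0]
contact_force: [-0.3, -0.7, -0.4]
width: 0.0471
gripper_force: 0.0
```

Emit:
{"api": "send_rows", "payload": {
  "steps": [0.1,0,0,-1,0,0.1,0,0,-3,0,0.1,0,0,-4,0,0.1,0,0,-4,0,0.1,0,0,-4,0,0.1,0,0,-4,0,0.1,4,0,0,0,0.1,4,0,0,0,0.1,4,0,0,0,0.1,4,0,0,0,0.1,0,0,0,0]
}}

```text
clock: 18.55
position: [0.4864, 0.4236, 0.234]
ee_rot: [-0.001, 0.608, 0.794, 0.001]
contact_force: [0.2, -1.4, -0.5]
width: 0.0473
gripper_force: 0.0
```

```bash
python3 - <<'E'
from h import *
snap("top","pics/t6.png"); snap("scene","pics/s6.png")
a=cv2.imread("pics/t6.png"); b=cv2.imread("pics/s6.png")[140:220,170:250]
C=np.zeros((600,800,3),np.uint8); C[:300,:400]=cv2.resize(a[190:250,160:240],(400,300),interpolation=2); C[:390,405:795]=cv2.resize(b,(390,390),interpolation=2)
C[305:600,:400]=cv2.resize(a[150:280,230:406],(400,295)); cv2.imwrite("pics/c6.png",C); s=get_state();print(s["position"],s["contact_force"],s["width"])
hsv=lambda a:cv2.cvtColor(a,cv2.COLOR_BGR2HSV)
print(rect("pics/t6.png",(180,205,215,232),lambda a:(hsv(a)[:,:,1]>60)&(hsv(a)[:,:,0]<25),.053))
E
```

```text
[0.48770043 0.41948785 0.23387005] [0.07289705 0.87272148 1.06619204] 0.046967676556753796
(array([0.5301861 , 0.26436273]), [32.181514739990234, 51.6646728515625], -73.23524475097656)
```

View pics/c6.png

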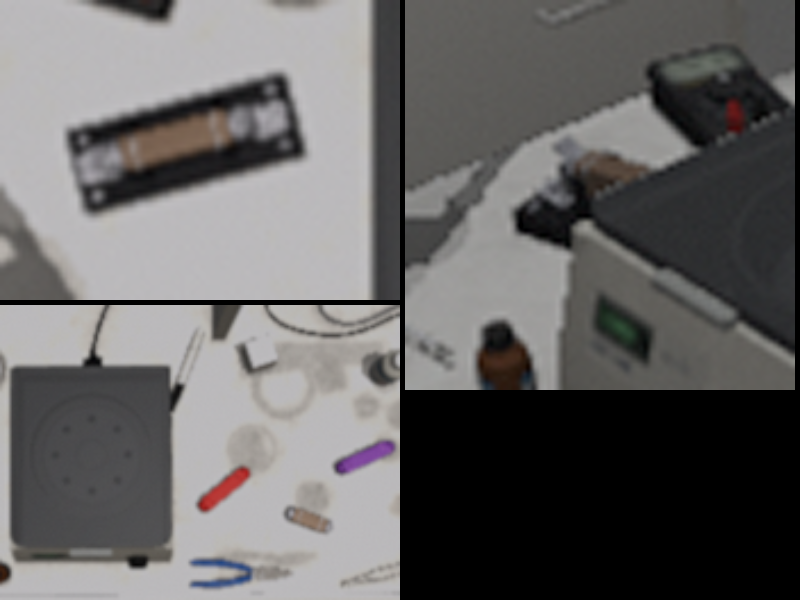

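The fuse sits centred between the clips (top crop, about (175,140)), the bystanders look undisturbed, and the gripper is clear.

```bash
python3 -c "from rig import sign_off; print(sign_off())"
```

```text
the job is handed in; nothing more can be done
None
```

The long fuse is snapped into the holder and resting on its seat, with at most about 10 N of pressing force at the readings. It has been released, nothing else looks disturbed, and the job was handed in at about 19 s of the 69 s allowed.

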